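# Gather stirring bars in the tray's pouring corner

### The job

Get the washed stirring bars ready to be picked out: push down the gate of the blue tray's pouring corner until it is fully shut, and put the stray stirring bar from the bench into the tray with the others. Then take the tray by its upright grip, lift it clear of the bench and tip it until all five bars have slid together into the gated corner. Finish while holding the tray still, in the air and tilted like that; do not put it down, and leave the beaker, the timer and the forceps where they are.

Things in the scene. Friction and masses are not known exactly. Their poses are not given: they have to be found in the camera images.
- tray: loose blue plastic counting tray, 132 x 182 mm (x by y), floor 3 mm thick, walls 3 mm thick, rim 35 mm high, 0.13 to 0.22 kg, smooth; origin at the middle of its underside, z up. Its (-x, -y) corner is cut off at 45 degrees, 51 mm wide: the pouring corner, with a drop gate between two posts 54 mm high. The upright grip plate stands in the middle of the +x wall
- grip (a point): point inside the tray's upright grip plate where to hold it, 14 mm under its top edge; the plate is 12 mm thick along the tray's x, 64 mm long along y, and reaches from 24 to 70 mm above the tray's underside (this point is at 56 mm)
- corner (a point): point on the tray's floor just inside the middle of the gate: where the bars shall gather
- spout (a point): tip of the pouring lip, at the tray's underside, outside the gate: the tray's lowest point when tipped towards this corner
- gate (a joint): drop gate: 0 = fully shut (down), up to 0.022 = raised (m). Slides along the tray's z; friction of about 1.5 N holds it where it is left; starts raised by 14 to 22 mm
- gate_top (a point): middle of the flat top of the gate's white push tab (34 mm along the gate, 14 mm across); moves with the gate; 49 mm above the tray's underside when shut. The gate runs along the tray's (x, -y) diagonal direction
- bar_0: white octagonal stirring bar, 40 mm long, 10 mm across, 12 g, with a narrow ring round its middle; origin at its centre, x along its length; slippery on the tray (all slide down to the corner when it is tipped that way by about 0.6 rad). Lies in the tray from the start
- bar_1: white octagonal stirring bar, 40 mm long, 10 mm across, 12 g, with a narrow ring round its middle; origin at its centre, x along its length; slippery on the tray (all slide down to the corner when it is tipped that way by about 0.6 rad). Lies in the tray from the start
- bar_2: white octagonal stirring bar, 40 mm long, 10 mm across, 12 g, with a narrow ring round its middle; origin at its centre, x along its length; slippery on the tray (all slide down to the corner when it is tipped that way by about 0.6 rad). Lies in the tray from the start
- bar_3: white octagonal stirring bar, 40 mm long, 10 mm across, 12 g, with a narrow ring round its middle; origin at its centre, x along its length; slippery on the tray (all slide down to the corner when it is tipped that way by about 0.6 rad). Lies in the tray from the start
- stray: white octagonal stirring bar, 40 mm long, 10 mm across, 12 g, with a narrow ring round its middle; origin at its centre, x along its length; slippery on the tray (all slide down to the corner when it is tipped that way by about 0.6 rad). Lies on the bench beside the tray, left or right, at the start
- beaker: loose glass beaker, 74 x 79 x 95 mm, on the right behind; leave alone; origin under its middle
- timer: loose white timer, 58 x 58 x 19 mm, on the other side of the tray from the stray bar; leave alone; origin under its middle
- forceps: loose steel forceps, 125 x 14 x 11 mm, x along their length, left behind; leave alone; origin under their middle

How it is judged (in metres and radians):
On the way:
1. the gate is shut and the stray bar lies released in the tray, with the tray still standing on the bench (value of joint gate below 0.005 m and x of stray in the frame of tray between -0.066 and 0.066 m and y of stray in the frame of tray between -0.091 and 0.091 m and z of stray in the frame of tray between 0 and 0.03 m and contact force between the fingers and stray below 0.1 N and height (world z) of tray below 0.006 m and angle between tray's own z axis and vertical below 0.06 rad), for 0.2 s.
At the end, for the whole second after the job is handed in: the fingers hold the tray within 50 mm of its grip point, still, tilted over 0.2 rad, its pouring lip over 10 mm above the bench, gate shut within 5 mm, all five bars at rest in the tray with centres within 72 mm of the point just inside the gate (value of joint gate below 0.005 m and angle between tray's own z axis and vertical above 0.2 rad and height (world z) of spout above 0.01 m and contact force between the fingers and tray above 1 N and distance between each of bar_0, bar_1, bar_2, bar_3, stray and corner below 0.072 m and z of each of bar_0, bar_1, bar_2, bar_3, stray in the frame of tray above 0 m and linear speed of tray below 0.03 m/s and linear speed of each of bar_0, bar_1, bar_2, bar_3, stray below 0.05 m/s and distance between the grasp point and grip below 0.05 m); the arm keeps its last pose, push and grip.
It fails at once if the beaker is moved by more than 30 mm (distance of beaker from where it was at the start of the episode above 0.03 m).
It fails at once if the timer is moved by more than 30 mm (distance of timer from where it was at the start of the episode above 0.03 m).
It fails at once if the forceps is moved by more than 30 mm (distance of forceps from where it was at the start of the episode above 0.03 m).
It also fails if it takes over 67 s, if anything falls off the work surface, if the arm or the gripper's body presses on something with over 40 N, if the wrist force passes 120 N, or if a joint passes its speed limit or range.

### The arm

A 6-joint arm with a two-finger parallel gripper is mounted at the origin on a cart in front of the work surface, level with it; the furniture and walls round the work are solid. World frame = base frame: x ahead of the robot, y to its left, z up, the work surface at z = 0. Lengths are in m, angles in degrees, forces in N, time in s.
With the tool pointing down it reaches from about 0.4 to 0.825 m from the base axis. Payload 7 kg.
Tool frame: the origin (TCP) lies on the centre line of the jaws, within the pads' length; the fingertips stand 19 mm ahead of it and the grasp point (between the pads) is the TCP (r.tip_extent is the distance from the TCP to the fingertips, in m); z points along the fingers, y is the line along which they close (so a half turn about z gives the same grasp; the last joint's range is limited). The gripper opens to 88 mm and grips with 3 to 60 N. Pads are 19 mm wide; open, the fingers measure 130 mm over their backs; the gripper's body (78 mm by 193 mm) begins 47 mm behind the grasp point.
Start: joints at [92.137, 20.546, 0.682, 0, -70.136, -16.507], TCP at [0.168, 0.654, 0.246] pointing down, gripper open.
Joint ranges: [-176.03, 176.03], [-82.01, 121.73], [-58.28, 71.71], [-173.87, 95.51], [-174.79, -0.11], [-173.66, 173.66]. Speed limits (degrees/s): [136.94, 136.94, 172.46, 180, 180, 180].

### API

Orientations are given as [roll, pitch, yaw] about the fixed x, y, z axes, in that order (R = Rz(yaw) Ry(pitch) Rx(roll)).
In Python, from plant import r gives the robot as it stands. The module is installed in compiled form; this text tells all that it offers.
- The arm moves only by the tool jog_arm, never from a script. Its argument "deltas" is a list that holds one entry, the list of rows, each a list of 5 numbers: the opening, from -1 (shut) to 1 (fully open), then the shift along the world's x, y, z in cm, then the turn about the world's z in rad. In form: [[[claw, dx, dy, dz, turn], ...]]. A call has 1 to 8 rows; each row shifts and turns the commanded pose from where the row before left it; what a row does not reach is not made up. A row lasts 1/8 s, in which the tool goes at most 62.5 mm and 10.7 degrees, less where a joint would pass 70% of its speed; a pose out of reach is approached as far as the arm can. A call with a gripper value outside its range is refused whole. The fingers move at their own pace and stop on an object; "force" is the grip in N (left out, the last holds). Time passes only in rows, so rows that do not move let the fingers close. It gives the time, the measured TCP pose, the force, the opening and the grip force at its end, in the units of the state.
- r.get_state(): the state, without advancing time (a new reading comes with each control period).
- r.capture(name): name is "side" or "top"; returns the picture (400x640x3 uint8, blue, green, red); there is no depth.
- r.camera_info(name): a dict with "fx", "fy", "cx", "cy" (pixels), "view" (4x4, takes a point from world to camera coordinates). Camera axes: x right, y up, looking along -z (the intrinsics and any distortion apply to the point x, -y, -z); pixel columns grow to the right and rows downward; lengths in m; the calibration is good to about 2 mm. A picture is of the moment at which its call begins. camera_info takes no time and is no camera call.
- r.close_job(): hands the job in; it is judged then, once.
The state is a dict: "time_s": time; "joints": joint angles; "qd": joint speeds; "joint_torque": joint torques, N m; "tcp_pos": TCP position; "eef_rot": TCP orientation; "contact_force": force on the tool from outside, world axes, zero at the start; "moment": the same for the moment, N m; "gripper_width": finger opening in m; "gripper_force": force on a finger pad.
Only numpy, scipy, OpenCV 4.12 (cv2) and the standard library are available. Lean on these libraries where they do the work, as an engineer would, in place of code of your own. Each camera call takes 0.05 s, during which the arm holds its last target. There are 200 camera calls.

## Working session

There is one attempt and no reset: what is moved stays moved. The work goes in short steps, Python scripts to look and compute and a tool call to move; the robot and the scene stay as the last step left them, time stands still between calls to the robot, and variables do not carry over. Pictures are saved under pics/ and viewed, at most 10 in all, crops included, and the job is handed in when it is done.

Besides the shell and the picture viewer there is one more tool, called after "Request:" in YAML: its name, and indented under it one key for each argument. jog_arm: Moves the arm, as the interface text tells. Its arguments: {"type":"object","properties":{"deltas":{"type":"array"},"force":{"type":"number"}},"required":["deltas"]}

```bash
mkdir -p pics; cat > h.py <<'E'
import numpy as np, cv2
from plant import r
def cam(n):
    i=r.camera_info(n); return i
def ray(n,u,v):
    i=cam(n); V=np.array(i["view"]); 
    d=np.array([(u-i["cx"])/i["fx"], -(v-i["cy"])/i["fy"], -1.0])
    R=V[:3,:3]; o=-R.T@V[:3,3]; return o, R.T@d
def at(n,u,v,z):
    o,d=ray(n,u,v); return o+d*(z-o[2])/d[2]
def proj(n,p):
    i=cam(n); V=np.array(i["view"]); c=V[:3,:3]@np.array(p)+V[:3,3]
    return np.array([i["cx"]+i["fx"]*c[0]/-c[2], i["cy"]-i["fy"]*c[1]/-c[2]])
E
python3 - <<'E'
from h import *
for n in("top","side"):
    cv2.imwrite(f"pics/{n}0.png",r.capture(n)); i=cam(n); print(n,{k:np.round(v,3).tolist() for k,v in i.items() if not isinstance(v,str)}, ray(n,320,200)[0])
print(r.get_state())
E
```

```text
top {'fx': 410.307, 'fy': 410.307, 'cx': 318.696, 'cy': 200.014, 'view': [[0.025, -1.0, -0.004, 0.019], [0.987, 0.024, 0.156, -0.566], [-0.156, -0.008, 0.988, -1.123], [0.0, 0.0, 0.0, 1.0]]} [0.38303547 0.02350537 1.19820777]
side {'fx': 480.828, 'fy': 480.828, 'cx': 324.447, 'cy': 193.785, 'view': [[-0.999, 0.03, 0.02, 0.54], [-0.003, -0.634, 0.773, -0.013], [0.036, 0.773, 0.633, -1.185], [0.0, 0.0, 0.0, 1.0]]} [0.58247848 0.89127039 0.75002337]
{'time_s': 0.1, 'joints': array([ 9.21376528e+01,  2.05864470e+01,  6.39206166e-01, -1.62245416e-02,
       -7.01356766e+01, -1.65066141e+01]), 'qd': array([-0.07013908, -0.0338946 ,  0.14303839, -0.01728621, -0.04921693,
       -0.19069835]), 'joint_torque': array([-1.84630233e-03, -5.84167850e+01,  2.93751276e+01,  7.01544240e+00,
        1.02132914e-02, -5.56771636e-05]), 'tcp_pos': array([0.16744565, 0.65348448, 0.24473248]), 'eef_rot': array([ 1.79916166e+02, -8.93656115e-03, -1.43744788e+01]), 'contact_force': array([-0.82152666,  0.6707447 ,  1.13434112]), 'moment': array([-0.02094418, -0.01354026, -0.04517416]), 'gripper_force': 0.0, 'gripper_width': 0.08744409370917076}
```

View pics/top0.png

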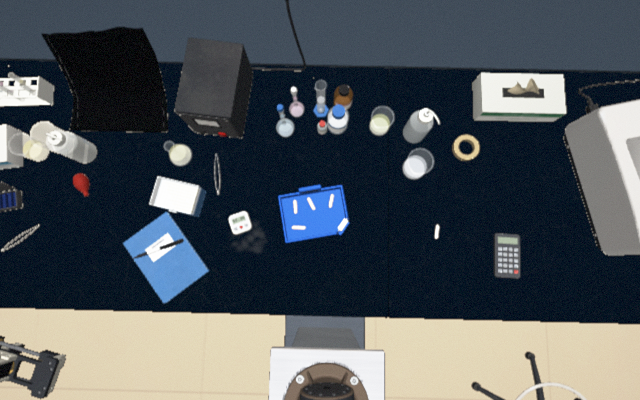

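View pics/side0.png

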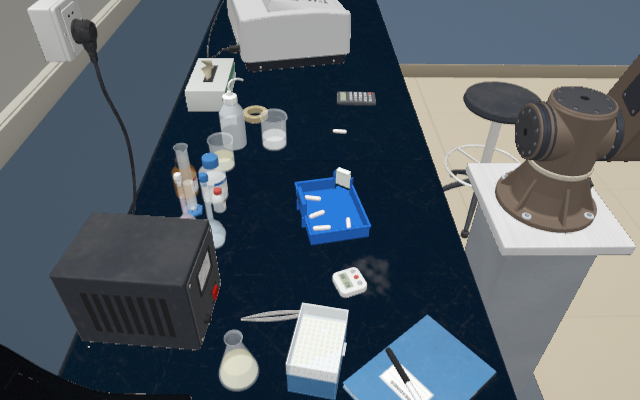

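The top view shows the tray around (313,213), the grip at (312,189), the raised gate tab at (343,225) and the stray at (437,231). The timer is at (239,222), the forceps at (217,174) and the beaker at (418,163). I'll enlarge crops to measure from.

```bash
python3 - <<'E'
from h import *
t=cv2.imread("pics/top0.png")[175:250,270:370]; cv2.imwrite("pics/c1.png",cv2.resize(t,None,fx=8,fy=8,interpolation=cv2.INTER_CUBIC))
t=cv2.imread("pics/side0.png")[120:250,285:385]; cv2.imwrite("pics/c2.png",cv2.resize(t,(600,600*130//100)[:2] if 0 else None,fx=4.6,fy=4.6,interpolation=cv2.INTER_CUBIC))
g=cv2.imread("pics/top0.png")
m=(g.min(2)>120).astype('uint8')
for box in[(425,215,450,250)]:
    x0,y0,x1,y1=box; ys,xs=np.nonzero(m[y0:y1,x0:x1]); P=np.array([at("top",x+x0,y+y0,.008)[:2] for x,y in zip(xs,ys)]); c=P.mean(0); w,v=np.linalg.eigh(np.cov((P-c).T)); print("stray",c,np.sqrt(w*12),np.degrees(np.arctan2(v[1,1],v[0,1])), (xs+x0).mean(),(ys+y0).mean())
s=cv2.imread("pics/side0.png"); m=(s.min(2)>120)[120:140,325:355]; ys,xs=np.nonzero(m); print("side",at("side",xs.mean()+325,ys.mean()+120,.006))
E
```

```text
stray [ 0.48786913 -0.31094727] [0.01234548 0.04115457] 173.70760018151077 436.55 231.28333333333333
side [ 0.48760754 -0.30667086  0.006     ]
```

View pics/c1.png

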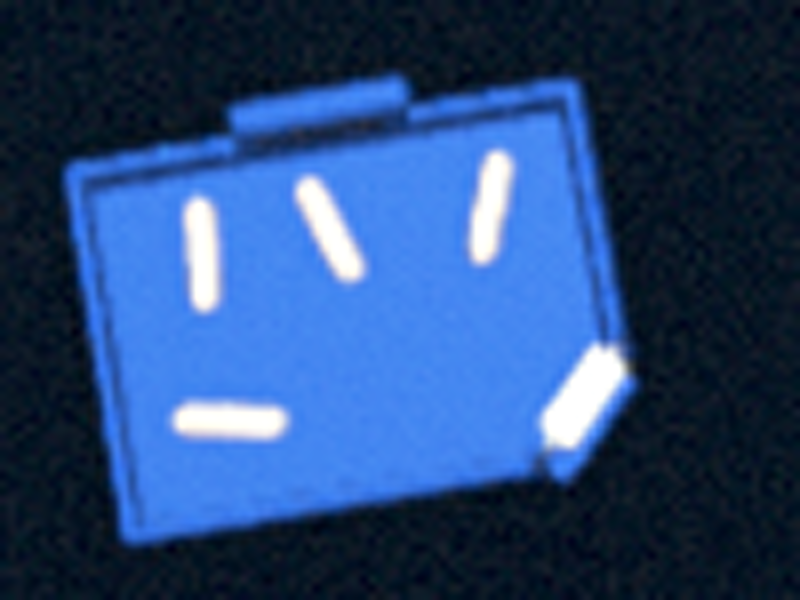

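View pics/c2.png

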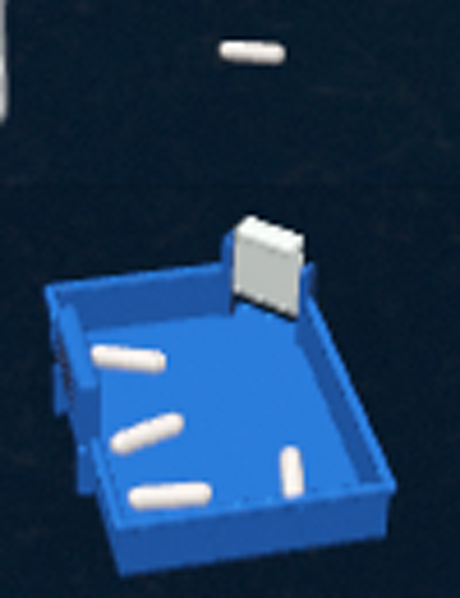

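The crops show the rim corners at (278.5,195.6), (342.3,185.3) and (285.6,242.8). The grip top is at (310,188) and the tab top at (343,224.8) in the top view, (343.3,170.4) in the side view.

```bash
python3 - <<'E'
from h import *
A=at("top",278.5,195.6,.035);B=at("top",342.25,185.25,.035);C=at("top",285.6,242.75,.035)
print(A,B,C,np.linalg.norm(A-B),np.linalg.norm(A-C))
ey=(A-B)/np.linalg.norm(A-B); yaw=np.arctan2(-ey[0],ey[1]); ex=(A-C)/np.linalg.norm(A-C); yaw2=np.arctan2(ex[1],ex[0]);print(np.degrees([yaw,yaw2]))
c=(B+C)/2; print("centre",c)
g=at("top",310,187.9,.07); print("grip",g); 
y=(yaw+yaw2)/2; R=np.array([[np.cos(y),-np.sin(y)],[np.sin(y),np.cos(y)]]); print("grip local",R.T@(g-c)[:2])
o1,d1=ray("top",343.1,224.75);o2,d2=ray("side",343.3,170.4)
s=np.linalg.lstsq(np.c_[d1,-d2],o2-o1,rcond=None)[0];p=o1+d1*s[0];q=o2+d2*s[1];print("tab",p,q,R.T@((p+q)/2-c)[:2])
# stray
o1,d1=ray("top",436.55,231.3);
for n,u,v in(("b",0,0),):pass
print("fixture", at("top",239,222,.019), at("top",217,174,.01), at("top",425,160,.095))
E
```

```text
[0.57708212 0.14854699 0.035     ] [ 0.6118116  -0.03424263  0.035     ] [0.44258956 0.1230614  0.035     ] 0.18605961439864627 0.13688595100010795
[10.75780169 10.73000355]
centre [0.52720058 0.04440939 0.035     ]
grip [0.59520659 0.05754005 0.07      ]
grip local [0.06926169 0.00022284]
tab [ 0.49492277 -0.0370521   0.06170484] [ 0.49505773 -0.03707558  0.06171938] [-0.04683389 -0.07404039]
fixture [0.49973034 0.26122828 0.019     ] [0.64173835 0.33619069 0.01      ] [ 0.67652758 -0.25857804  0.095     ]
```

Request:
jog_arm:
  deltas:
    - [[1,5,-6,2,0],[1,5,-6,2,0],[1,4,-6,2,0],[1,3,-6,1,0],[1,3,-6,0,0],[1,3,-6,0,0],[1,2,-6,0,0],[1,2,-6,0,0]]

```text
time_s: 1.1
tcp_pos: [0.4016, 0.223, 0.3024]
eef_rot: [-180.0, 0.0, -14.3]
contact_force: [0.7, 0.7, 0.4]
gripper_width: 0.0878
gripper_force: 0.0
```

Request:
jog_arm:
  deltas:
    - [[-1,1,-4,6,0],[-1,1,-4,6,0],[-1,1,-4,6,0],[-1,1,-4,6,0],[-1,1,-4,6,0],[-1,0,-2,6,0],[-1,0,0,6,0],[-1,0,0,6,0]]

```text
time_s: 2.1
tcp_pos: [0.4436, 0.0327, 0.7413]
eef_rot: [-180.0, -0.0, -14.4]
contact_force: [1.9, 0.6, 1.9]
gripper_width: 0.013
gripper_force: 0.0
```

Request:
jog_arm:
  deltas:
    - [[-1,0,0,6,0],[-1,0,0,6,0],[-1,0,0,6,0],[-1,0,0,6,0]]

```text
time_s: 2.6
tcp_pos: [0.3971, 0.0311, 0.8451]
eef_rot: [179.9, -3.9, -14.4]
contact_force: [-1.3, 0.2, 1.1]
gripper_width: 0.0007
gripper_force: 0.0
```

```bash
python3 -c "
from h import *
print(r.get_state())"
```

```text
{'time_s': 2.6, 'joints': array([  36.30117996,   10.91848409,   71.6197689 ,    5.82631369,
       -148.22992182,   44.32290096]), 'qd': array([ 21.83906664, -12.3903201 ,   1.0511835 ,  19.86388453,
        -3.17522642,  -4.63516845]), 'joint_torque': array([ -2.76317529, -25.14504254,  13.29567343,   2.55888954,
         0.38278718,   0.13120595]), 'tcp_pos': array([0.39710392, 0.0311424 , 0.84510487]), 'eef_rot': array([179.86659954,  -3.85140685, -14.39206158]), 'contact_force': array([-1.28515985,  0.17219011,  1.05019497]), 'moment': array([0.04435993, 0.25461943, 0.0007951 ]), 'gripper_force': 0.0, 'gripper_width': 0.000726745376406202}
```

Request:
jog_arm:
  deltas:
    - [[-1,0,0,6,0],[-1,0,0,6,0],[-1,0,0,6,0],[-1,0,0,6,0],[-1,0,0,6,0],[-1,0,0,6,0],[-1,0,0,6,0],[-1,0,0,6,0]]

```text
time_s: 3.6
tcp_pos: [0.2781, 0.0201, 0.9298]
eef_rot: [-179.9, -17.0, -14.4]
contact_force: [0.4, -0.5, -0.5]
gripper_width: 0.0003
gripper_force: 0.0
```

```bash
python3 -c "
from h import *
print(r.get_state()['joints'])"
```

```text
[  71.11184722    3.46356471   71.65733232   37.56033368 -151.46917472
   38.79982829]
```

Request:
jog_arm:
  deltas:
    - [[-1,4,0,-4,0.15],[-1,4,0,-4,0.15],[-1,4,0,-4,0.15],[-1,4,0,-4,0.15],[-1,2,0,-4,0.15],[-1,0,0,-4,0.15],[-1,0,0,-4,0.1]]

```text
time_s: 4.47
tcp_pos: [0.4538, 0.0195, 0.6589]
eef_rot: [179.9, -17.2, 41.6]
contact_force: [-0.4, -0.5, 0.2]
gripper_width: 0.0006
gripper_force: 0.0
```

Request:
jog_arm:
  deltas:
    - [[-1,0,0,6,0],[-1,0,0,6,0],[-1,0,0,6,0],[-1,0,0,6,0],[-1,0,0,6,0],[-1,0,0,6,0],[-1,0,0,6,0],[-1,0,0,6,0]]

```text
time_s: 5.48
tcp_pos: [0.3823, 0.0415, 0.9163]
eef_rot: [173.8, -23.5, 41.8]
contact_force: [-0.6, 1.0, 0.9]
gripper_width: 0.0002
gripper_force: 0.0
```

```bash
python3 -c "
from h import *
print(r.get_state()['joints'])"
```

```text
[  43.09258043    2.73875965   71.65746668    9.47448481 -135.1491558
   95.56513949]
```

Request:
jog_arm:
  deltas:
    - [[-1,0,2,-6,0],[-1,0,2,-6,0],[-1,0,2,-6,0],[-1,0,2,-6,0],[-1,0,2,-6,0],[-1,0,2,-6,0],[-1,0,2,-6,0],[-1,0,2,-6,0]]

```text
time_s: 6.48
tcp_pos: [0.3844, 0.1881, 0.4877]
eef_rot: [173.9, -23.4, 41.7]
contact_force: [0.2, 1.1, 0.6]
gripper_width: 0.0008
gripper_force: 0.0
```

Request:
jog_arm:
  deltas:
    - [[-1,-3,-1.5,-2,0],[-1,-3,-1.5,-2,0],[-1,-4,-2,0,0],[-1,-4,-2,0,0],[-1,-4,-2,0,0],[-1,-4,-2,0,0]]

```text
time_s: 7.22
tcp_pos: [0.2992, 0.1421, 0.4413]
eef_rot: [174.5, -24.2, 38.5]
contact_force: [-3.1, 0.1, 0.9]
gripper_width: 0.0003
gripper_force: 0.0
```

```bash
python3 -c "
from h import *
print(r.get_state()['joints'])"
```

```text
[101.31653753 -42.7661769  -36.66927296  24.0101848  -89.75010895
  27.28634123]
```

Request:
jog_arm:
  deltas:
    - [[-1,3,1,3,-0.18],[-1,3,1,3,-0.18],[-1,3,1,3,-0.18],[-1,3,1,3,-0.18],[-1,0,0,3,-0.18],[-1,0,0,3,-0.18],[-1,0,0,3,-0.18],[-1,0,0,3,-0.18]]

```text
time_s: 8.22
tcp_pos: [0.4045, 0.1911, 0.6773]
eef_rot: [174.6, -24.3, -39.8]
contact_force: [0.6, 0.2, 0.0]
gripper_width: 0.0008
gripper_force: 0.0
```

Request:
jog_arm:
  deltas:
    - [[-1,0,0,2,-0.18],[-1,0,0,2,-0.18],[-1,0,0,2,-0.18],[-1,0,0,2,-0.18],[-1,0,0,2,-0.18],[-1,0,0,2,-0.18],[-1,0,0,2,-0.18],[-1,0,0,2,-0.18]]

```text
time_s: 9.22
tcp_pos: [0.3832, 0.1719, 0.7816]
eef_rot: [176.2, -24.7, -121.7]
contact_force: [0.0, -1.1, 0.4]
gripper_width: 0.0006
gripper_force: 0.0
```

```bash
cat >> h.py <<'E'
from scipy.spatial.transform import Rotation as Ro
def tilt():
    s=r.get_state(); z=Ro.from_euler('xyz',s['eef_rot'],degrees=True).as_matrix()[:,2]
    print('t',s['time_s'],'pos',s['tcp_pos'].round(4),'rot',s['eef_rot'].round(2),'lean',np.degrees(np.arccos(-z[2])).round(2),'az',np.degrees(np.arctan2(z[1],z[0])).round(1),'j',s['joints'].round(1),'F',s['contact_force'].round(1))
E
python3 -c "
from h import *
tilt()"
```

```text
t 9.225 pos [0.3832 0.1719 0.7816] rot [ 176.16  -24.65 -121.68] lean 24.93 az -130.8 j [  50.7   21.7   71.6   -2.5 -164.8  -85.5] F [ 0.  -1.1  0.4]
```

Request:
jog_arm:
  deltas:
    - [[-1,0,0,-3,-0.18],[-1,0,0,-3,-0.18],[-1,0,0,-3,-0.18],[-1,0,0,6,0],[-1,0,0,6,0],[-1,0,0,6,0],[-1,0,0,6,0],[-1,0,0,6,0]]

```text
time_s: 10.22
tcp_pos: [0.3029, 0.1521, 0.7855]
eef_rot: [172.0, -29.0, -152.4]
contact_force: [2.3, -8.4, -0.6]
gripper_width: 0.0004
gripper_force: 0.0
```

```bash
python3 -c "
from h import *
tilt()"
```

```text
t 10.225 pos [0.3029 0.1521 0.7855] rot [ 171.99  -28.98 -152.4 ] lean 29.97 az -168.6 j [  21.9   11.3   71.6  -88.7 -174.8 -173.7] F [ 2.3 -8.4 -0.6]
```

Request:
jog_arm:
  deltas:
    - [[-1,4,0,-4,0.1],[-1,5,0,-4,0.1],[-1,5,0,-4,0],[-1,5,0,-4,0],[-1,5,0,-4,0],[-1,5,0,-4,0],[-1,5,0,-4,0],[-1,5,0,-4,0]]

```text
time_s: 11.22
tcp_pos: [0.6209, 0.155, 0.5215]
eef_rot: [169.0, -31.1, -148.0]
contact_force: [-0.1, 0.5, 1.0]
gripper_width: 0.0004
gripper_force: 0.0
```

```bash
python3 -c "
from h import *
tilt()"
```

```text
t 11.225 pos [0.6209 0.155  0.5215] rot [ 168.98  -31.07 -148.04] lean 32.78 az -168.7 j [  26.2   38.3   63.3  -14.5 -146.   -97.2] F [-0.1  0.5  1. ]
```

Now I'll push outward past the reach limit, which should lean the tool outward again.

Request:
jog_arm:
  deltas:
    - [[-1,6,1,-2,0],[-1,6,1,-2,0],[-1,6,1,-2,0],[-1,6,1,0,0],[-1,6,1,0,0],[-1,6,1,0,0]]

```text
time_s: 11.98
tcp_pos: [0.7835, 0.1651, 0.3496]
eef_rot: [173.1, -24.4, -149.3]
contact_force: [0.7, -3.3, -21.7]
gripper_width: 0.0003
gripper_force: 0.0
```

```bash
python3 -c "
from h import *
tilt()"
```

```text
t 11.975 pos [0.7835 0.1651 0.3496] rot [ 173.12  -24.4  -149.26] lean 25.29 az -165.5 j [  23.9   54.1   71.6   -5.4 -132.4  -87.4] F [  0.7  -3.3 -21.7]
```

Request:
jog_arm:
  deltas:
    - [[-1,3,1,5,0],[-1,3,1,5,0],[-1,3,1,5,0],[-1,3,1,5,0],[-1,3,1,5,0],[-1,3,1,5,0],[-1,3,1,5,0],[-1,3,1,5,0]]

```text
time_s: 12.98
tcp_pos: [0.7256, 0.1677, 0.5386]
eef_rot: [-180.0, -12.0, -150.0]
contact_force: [1.1, -0.2, 0.2]
gripper_width: 0.0007
gripper_force: 0.0
```

```bash
python3 -c "
from h import *
tilt()"
```

```text
t 12.975 pos [0.7256 0.1677 0.5386] rot [-179.99  -11.96 -150.04] lean 11.96 az -150.0 j [  28.1   41.1   71.7    0.5 -132.5  -87.9] F [ 1.1 -0.2  0.2]
```

Request:
jog_arm:
  deltas:
    - [[-1,0,0,0,-0.17],[-1,0,0,0,-0.17],[-1,0,0,0,-0.17],[-1,3,0,4,0],[-1,3,0,4,0],[-1,3,0,4,0],[-1,3,0,4,0],[-1,3,0,4,0]]

```text
time_s: 13.98
tcp_pos: [0.7232, 0.1365, 0.5929]
eef_rot: [179.7, -3.6, -179.2]
contact_force: [-0.8, 1.0, -1.0]
gripper_width: 0.0007
gripper_force: 0.0
```

```bash
python3 -c "
from h import *
tilt()"
```

```text
t 13.975 pos [0.7232 0.1365 0.5929] rot [ 179.68   -3.58 -179.25] lean 3.6 az 175.6 j [  24.9   35.9   71.7   -2.3 -128.9 -115.5] F [-0.8  1.  -1. ]
```

Request:
jog_arm:
  deltas:
    - [[-1,3,0,4,0],[-1,3,0,4,0],[-1,0,0,-4,0.17],[-1,-3,-2,-4,0.17],[-1,-3,-2,-4,0.17],[-1,-3,-2,-4,0.17],[-1,-3,-2,-4,0.17],[-1,-3,-2,-4,0.17]]

```text
time_s: 14.98
tcp_pos: [0.5781, 0.0277, 0.3749]
eef_rot: [179.7, -0.2, -121.3]
contact_force: [0.5, 0.2, -0.2]
gripper_width: 0.0003
gripper_force: 0.0
```

Request:
jog_arm:
  deltas:
    - [[-1,-2,-2,-3,0.17],[-1,-2,-2,-3,0.17],[-1,-2,-2,-3,0.17],[-1,0,0,-3,0.17],[-1,0,0,-3,0.17],[-1,0,0,-2,0.17],[-1,0,0,-2,0.17],[-1,0,0,0,0.17]]

```text
time_s: 15.98
tcp_pos: [0.5185, -0.0317, 0.1843]
eef_rot: [179.5, -0.2, -43.4]
contact_force: [-0.5, 0.2, 0.1]
gripper_width: 0.0004
gripper_force: 0.0
```

```bash
python3 -c "
from h import *
tilt()"
```

```text
t 15.975 pos [ 0.5185 -0.0317  0.1843] rot [179.54  -0.24 -43.37] lean 0.51 az -105.9 j [ 18.5   8.9 -23.9   0.5 -57.5  27.9] F [-0.5  0.2  0.1]
```

Request:
jog_arm:
  deltas:
    - [[-1,-2.3,-0.5,-3,0.16],[-1,0,0,-3,0],[-1,0,0,-2,0],[-1,0,0,-1,0],[-1,0,0,-1,0],[-1,0,0,-0.8,0],[-1,0,0,-0.7,0],[-1,0,0,0,0]]

```text
time_s: 16.98
tcp_pos: [0.4961, -0.0364, 0.0703]
eef_rot: [179.6, -0.3, -34.5]
contact_force: [-0.4, -0.2, -0.5]
gripper_width: 0.0005
gripper_force: 0.0
```

```bash
python3 -c "
from h import *
tilt()"
```

```text
t 16.975 pos [ 0.4961 -0.0364  0.0703] rot [179.62  -0.27 -34.55] lean 0.46 az -89.3 j [ 18.8  15.  -34.4   0.7 -40.7  36.1] F [-0.4 -0.2 -0.5]
```

Request:
jog_arm:
  deltas:
    - [[-1,0,0,-0.2,0],[-1,0,0,-0.1,0],[-1,0,0,0,0]]

```text
time_s: 17.35
tcp_pos: [0.4964, -0.0363, 0.0682]
eef_rot: [179.7, -0.3, -34.5]
contact_force: [-1.9, 0.3, 5.5]
gripper_width: 0.0006
gripper_force: 2.7
```

Request:
jog_arm:
  deltas:
    - [[-1,0,0,4,0],[-1,0,-3,2,0.1],[0,-0.8,-5,0,0.13],[1,0,-5,0,0.13],[1,0,-5,0,0.13],[1,0,-5,0,0],[1,0,-3,-2,0],[1,0,-1.2,-2,0]]

```text
time_s: 18.35
tcp_pos: [0.4881, -0.3102, 0.0872]
eef_rot: [179.6, -0.3, -6.6]
contact_force: [0.1, 0.2, -0.8]
gripper_width: 0.0549
gripper_force: 0.0
```

```bash
python3 - <<'E'
from h import *
tilt(); print(r.get_state()['gripper_width'])
a=r.capture("side")[100:260,260:420]; b=r.capture("top")[170:290,350:510]
cv2.imwrite("pics/c3.png",np.hstack([cv2.resize(a,(400,400)),cv2.resize(b,(400,300)) if 0 else cv2.copyMakeBorder(cv2.resize(b,(400,300)),0,100,0,0,cv2.BORDER_CONSTANT)]))
E
```

```text
t 18.35 pos [ 0.4881 -0.3102  0.0872] rot [179.65  -0.33  -6.59] lean 0.48 az -53.4 j [-12.9  20.  -23.5   0.4 -46.1  96. ] F [ 0.1  0.2 -0.8]
0.05494973732527027
```

View pics/c3.png

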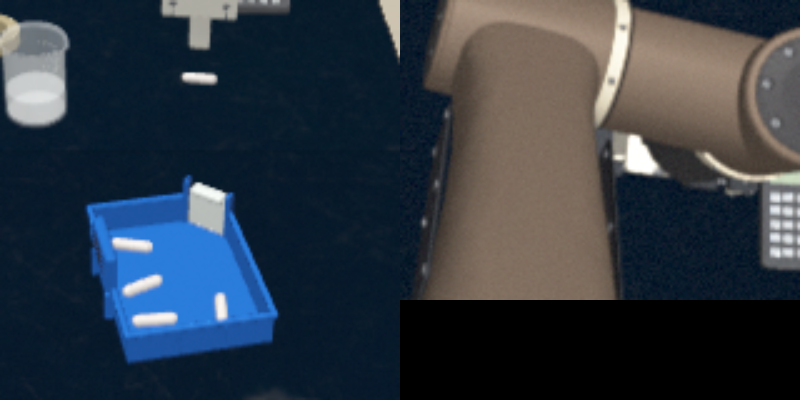

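The left crop shows the tab at (207,205), now below the post tops, so the gate is shut. The fingers are lined up with the stray at (199,78). I'll grasp it now.

Request:
jog_arm:
  deltas:
    - [[1,0,0.1,-2,0],[1,0,0,-2,0],[1,0,0,-1.6,0],[1,0,0,-1,0],[0,0,0,0,0],[-1,0,0,0,0],[-1,0,0,0,0],[-1,0,0,0,0]]
  force: 10

```text
time_s: 19.45
tcp_pos: [0.4885, -0.3074, 0.0222]
eef_rot: [179.6, -0.3, -6.5]
contact_force: [-0.2, 0.2, 0.2]
gripper_width: 0.0532
gripper_force: 0.0
```

Request:
jog_arm:
  deltas:
    - [[-1,0,0,0,0],[-1,0,0,0,0],[-1,0,0,0,0],[-1,0,0,0,0]]

```text
time_s: 19.95
tcp_pos: [0.4883, -0.3074, 0.0217]
eef_rot: [179.7, -0.3, -6.5]
contact_force: [-0.8, 0.5, -0.6]
gripper_width: 0.0131
gripper_force: 0.0
```

Request:
jog_arm:
  deltas:
    - [[-1,0,0,0,0],[-1,0,0,3,0],[-1,0,0,4,0],[-1,0.4,5,0,0],[-1,0.4,6,0,0],[-1,0.4,6,0,0],[-1,0.4,6,0,0],[-1,0.4,6,0,0]]

```text
time_s: 20.95
tcp_pos: [0.5083, -0.0154, 0.092]
eef_rot: [179.7, -0.3, -6.5]
contact_force: [1.6, -0.2, 0.2]
gripper_width: 0.0099
gripper_force: 10.0
```

Request:
jog_arm:
  deltas:
    - [[-1,0.6,2.3,-1,0],[-1,0,0,-2,0],[-1,0,0,-2,0],[-1,0,0,-1.3,0],[-1,0,0,0,0],[-0.3,0,0,0,0],[-0.3,0,0,0,0],[-0.3,0,0,1,0]]

```text
time_s: 21.95
tcp_pos: [0.514, 0.0055, 0.039]
eef_rot: [179.6, -0.3, -6.5]
contact_force: [0.8, -0.1, -0.3]
gripper_width: 0.0295
gripper_force: 0.0
```

Request:
jog_arm:
  deltas:
    - [[-0.3,0,0,5,0],[-0.3,0,0,5,0],[1,2,1,0,-0.18],[1,2,1,0,-0.18],[1,2,1,0,-0.18],[1,2,1,0,-0.18],[1,0.1,1,0,-0.18],[1,0,0.2,0,-0.18]]

```text
time_s: 22.95
tcp_pos: [0.5956, 0.0581, 0.1396]
eef_rot: [179.7, -0.3, -68.7]
contact_force: [-0.1, -0.2, 0.2]
gripper_width: 0.084
gripper_force: 0.0
```

Request:
jog_arm:
  deltas:
    - [[1,0,0,0,-0.18],[1,0,0,0,0]]

```text
time_s: 23.2
tcp_pos: [0.5954, 0.0577, 0.1397]
eef_rot: [179.7, -0.3, -78.6]
contact_force: [-0.9, -0.4, -0.3]
gripper_width: 0.0878
gripper_force: 0.0
```

```bash
python3 - <<'E'
from h import *
tilt(); print(r.get_state()['gripper_width'])
a=r.capture("side")[130:260,260:420]
cv2.imwrite("pics/c4.png",cv2.resize(a,None,fx=4.5,fy=4.5,interpolation=cv2.INTER_CUBIC))
E
```

```text
t 23.2 pos [0.5954 0.0577 0.1397] rot [179.7   -0.28 -78.6 ] lean 0.41 az -124.9 j [ 24.4  18.6 -17.2   0.3 -54.6 -13.1] F [-0.9 -0.4 -0.3]
0.08783408162242186
```

View pics/c4.png

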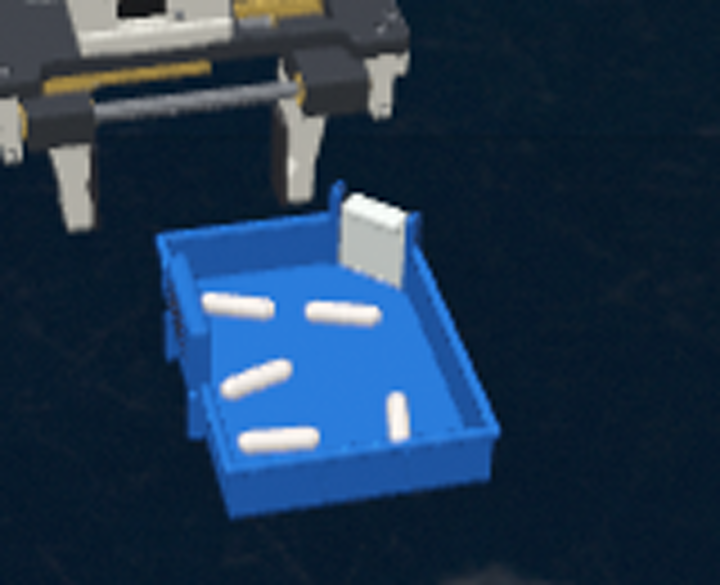

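The picture shows all five bars lying flat in the tray, with the stray at (343,313) and the gate shut. The fingers straddle the grip plate, so I'll go down and close.

Request:
jog_arm:
  deltas:
    - [[1,0,0,-3,-0.01],[1,0,0,-3,0],[1,0,0,-2.2,0],[-1,0,0,0,0],[-1,0,0,0,0],[-1,0,0,0,0],[-1,0,0,0,0],[-1,0,0,0,0]]
  force: 50

```text
time_s: 24.25
tcp_pos: [0.5955, 0.0577, 0.0572]
eef_rot: [179.7, -0.3, -79.2]
contact_force: [-0.6, 0.3, 0.5]
gripper_width: 0.0432
gripper_force: 0.0
```

Request:
jog_arm:
  deltas:
    - [[-1,0,0,0,0],[-1,0,0,0,0],[-1,0,0,0,0],[-1,0,0,0,0]]

```text
time_s: 24.75
tcp_pos: [0.5953, 0.0576, 0.0567]
eef_rot: [179.7, -0.3, -79.2]
contact_force: [0.3, -0.1, -0.1]
gripper_width: 0.0114
gripper_force: 50.0
```

Request:
jog_arm:
  deltas:
    - [[-1,0,0,1,0],[-1,0,0,2,0],[-1,0,0,3,0],[-1,0,0,3,-0.05],[-1,0,0,3,-0.1],[-1,0.5,0,3,-0.1],[-1,1,0,3,-0.1],[-1,1,0,3,-0.1]]

```text
time_s: 25.75
tcp_pos: [0.6201, 0.0576, 0.2682]
eef_rot: [179.6, -0.3, -105.2]
contact_force: [0.8, -0.2, -3.1]
gripper_width: 0.0118
gripper_force: 50.0
```

Request:
jog_arm:
  deltas:
    - [[-1,1,0,3,-0.1],[-1,1,0,3,-0.1],[-1,1,0,3,-0.1],[-1,1,0,3,-0.1],[-1,1,0,3,-0.1],[-1,1,0,3,-0.1],[-1,1,0,3,-0.1],[-1,1,0,3,0]]

```text
time_s: 26.75
tcp_pos: [0.6999, 0.0575, 0.508]
eef_rot: [179.6, -0.3, -145.2]
contact_force: [0.7, 0.5, -2.4]
gripper_width: 0.0116
gripper_force: 50.0
```

```bash
python3 - <<'E'
from h import *
tilt(); print(r.get_state()['gripper_width'])
E
```

```text
t 26.75 pos [0.6999 0.0575 0.508 ] rot [ 179.64   -0.31 -145.2 ] lean 0.48 az 165.6 j [  20.4   22.3   36.4   -0.3 -104.5  -75.7] F [ 0.7  0.5 -2.4]
0.011611181257535387
```

Request:
jog_arm:
  deltas:
    - [[-1,2,0,3,0],[-1,2,0,3,0],[-1,2,0,3,0],[-1,3,0,4,0],[-1,3,0,4,0],[-1,3,0,4,0],[-1,3,0,4,0],[-1,3,0,4,0]]

```text
time_s: 27.75
tcp_pos: [0.7663, 0.0478, 0.6464]
eef_rot: [-174.2, 7.2, -144.8]
contact_force: [0.4, -0.8, -2.5]
gripper_width: 0.0117
gripper_force: 50.0
```

Request:
jog_arm:
  deltas:
    - [[-1,3,0,4,0],[-1,3,0,4,0],[-1,3,0,4,0],[-1,3,0,4,0],[-1,3,0,4,0],[-1,3,0,4,0],[-1,3,0,4,0],[-1,3,0,4,0]]

```text
time_s: 28.75
tcp_pos: [0.8068, 0.0376, 0.7225]
eef_rot: [-163.6, 18.8, -142.4]
contact_force: [0.6, -1.0, -3.0]
gripper_width: 0.0116
gripper_force: 50.0
```

```bash
python3 - <<'E'
from h import *
tilt(); print(r.get_state()['gripper_width'])
E
```

```text
t 28.75 pos [0.8068 0.0376 0.7225] rot [-163.64   18.76 -142.44] lean 24.69 az -4.8 j [  21.    30.6   71.7   11.  -108.2  -70.5] F [ 0.6 -1.  -3. ]
0.011636846199788779
```

Request:
jog_arm:
  deltas:
    - [[-1,3,0,4,0],[-1,3,0,4,0],[-1,3,0,4,0],[-1,3,0,4,0],[-1,3,0,4,0],[-1,3,0,4,0],[-1,3,0,4,0],[-1,3,0,4,0]]

```text
time_s: 29.75
tcp_pos: [0.8664, 0.031, 0.8033]
eef_rot: [-150.6, 30.4, -137.1]
contact_force: [-0.6, 0.1, -3.5]
gripper_width: 0.0117
gripper_force: 50.0
```

```bash
python3 - <<'E'
from h import *
tilt(); R=Ro.from_euler('xyz',r.get_state()['eef_rot'],degrees=True).as_matrix()
# tray axes: x=+tool y, z=-tool z
def loc(): 
    y=R[:,1]; ex=y; ez=-R[:,2]; ey=np.cross(ez,ex); return np.c_[ex,ey,ez]
T=loc(); g=T.T@np.array([0,0,-1]); print("gravity in tray",g, np.degrees(np.arctan2(g[1],g[0])))
E
```

```text
t 29.75 pos [0.8664 0.031  0.8033] rot [-150.62   30.41 -137.05] lean 41.28 az -5.1 j [ 21.5  29.7  71.6  17.2 -93.6 -69.6] F [-0.6  0.1 -3.5]
gravity in tray [ 0.42309043  0.50615232 -0.75153464] 50.10790180008407
```

Request:
jog_arm:
  deltas:
    - [[-1,0,0,0,0],[-1,0,0,0,0],[-1,0,0,0,0],[-1,0,0,0,0]]

```text
time_s: 30.25
tcp_pos: [0.8659, 0.031, 0.8025]
eef_rot: [-150.7, 30.3, -137.1]
contact_force: [0.3, 0.3, -3.0]
gripper_width: 0.0115
gripper_force: 50.0
```

```bash
python3 - <<'E'
from h import *
tilt(); p=r.get_state()['tcp_pos']
for n in("top","side"): print(n,proj(n,p))
cv2.imwrite("pics/d1.png",np.hstack([cv2.resize(r.capture(n),(400,250)) for n in("top","side")]))
E
```

```text
t 30.25 pos [0.8659 0.031  0.8025] rot [-150.75   30.3  -137.12] lean 41.13 az -5.1 j [ 21.5  29.7  71.7  17.2 -93.8 -69.6] F [ 0.3  0.3 -3. ]
top [ 324.01074804 -165.16188062]
side [  86.09234534 -258.75220423]
```

View pics/d1.png

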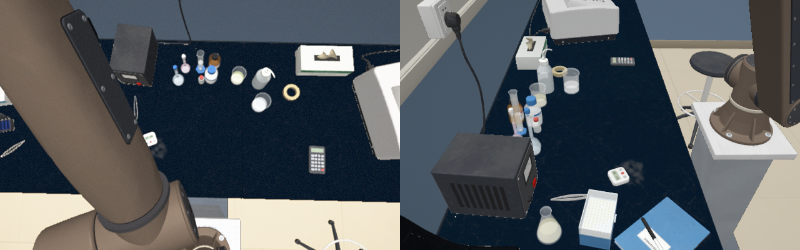

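The tray is above both camera views, so I'll bring it down and inward with the tilt kept and check the bars.

Request:
jog_arm:
  deltas:
    - [[-1,-2,0,-2,0],[-1,-3,0,-4,0],[-1,-3,0,-4,0],[-1,-3,0,-4,0],[-1,-3,0,-4,0],[-1,-3,0,-4,0],[-1,-3,0,-4,0],[-1,-3,0,-4,0]]

```text
time_s: 31.35
tcp_pos: [0.6453, 0.0313, 0.5152]
eef_rot: [-150.7, 30.4, -137.1]
contact_force: [0.3, -0.4, -1.2]
gripper_width: 0.0117
gripper_force: 50.0
```

Request:
jog_arm:
  deltas:
    - [[-1,-1,0,-4,0],[-1,0,0,-4,0],[-1,0,0,-4,0],[-1,0,0,-4,0],[-1,0,0,-3,0],[-1,0,0,-1,0],[-1,0,0,0,0],[-1,0,0,0,0]]

```text
time_s: 32.35
tcp_pos: [0.6372, 0.0313, 0.3176]
eef_rot: [-150.6, 30.4, -137.2]
contact_force: [0.6, 0.8, -2.0]
gripper_width: 0.012
gripper_force: 50.0
```

```bash
python3 - <<'E'
from h import *
tilt(); p=r.get_state()['tcp_pos']
u,v=proj("side",p).astype(int); print(u,v,r.get_state()['gripper_width'])
a=r.capture("side"); y0=min(max(v-50,0),250); x0=min(max(u-90,0),440)
cv2.imwrite("pics/d2.png",cv2.resize(a[y0:y0+150,x0:x0+200],(800,600),interpolation=cv2.INTER_CUBIC))
E
```

```text
t 32.35 pos [0.6372 0.0313 0.3176] rot [-150.64   30.39 -137.15] lean 41.25 az -5.2 j [  15.1   -4.8  -51.5   73.8  -13.7 -139. ] F [ 0.6  0.8 -2. ]
278 85 0.012024020049082231
```

View pics/d2.png

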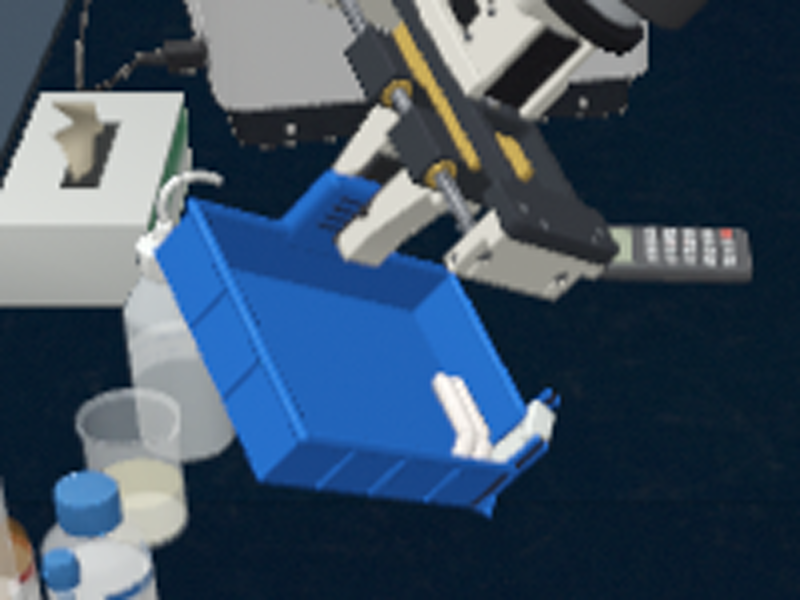

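The bars have gathered by the gate at around (465,415) in the crop, though some are hidden by the wall. I'll check with the top view and a projection onto the tray floor.

```bash
cat >> h.py <<'E'
def loc(n,u,v,z):
    s=r.get_state(); M=Ro.from_euler('xyz',s['eef_rot'],degrees=True).as_matrix()
    ez=-M[:,2]; ex=-M[:,1]; ey=np.cross(ez,ex); T=np.c_[ex,ey,ez]; o=s['tcp_pos']-T@np.array([.069,0,.057])
    c,d=ray(n,u,v); c=T.T@(c-o); d=T.T@d; return c+d*(z-c[2])/d[2], o, T
E
python3 - <<'E'
from h import *
for u,v in((446,377),(462,450),(482,452),(470,415)):
    q=loc("side",188+u/4,35+v/4,.01)[0]; print(q.round(3), np.linalg.norm(q[:2]-[-.044,-.07]))
_,o,T=loc("side",300,100,0); c=proj("top",o).astype(int); print(c)
a=r.capture("top"); x0=min(max(c[0]-90,0),440); y0=min(max(c[1]-75,0),250); print(x0,y0)
cv2.imwrite("pics/d3.png",cv2.resize(a[y0:y0+150,x0:x0+200],(800,600),interpolation=cv2.INTER_CUBIC))
E
```

```text
[ 0.01  -0.073  0.01 ] 0.05410644609310036
[-0.039 -0.054  0.01 ] 0.016259567555716798
[-0.039 -0.071  0.01 ] 0.005465472899659594
[-0.014 -0.077  0.01 ] 0.030686410339217766
[297 153]
207 78
```

View pics/d3.png

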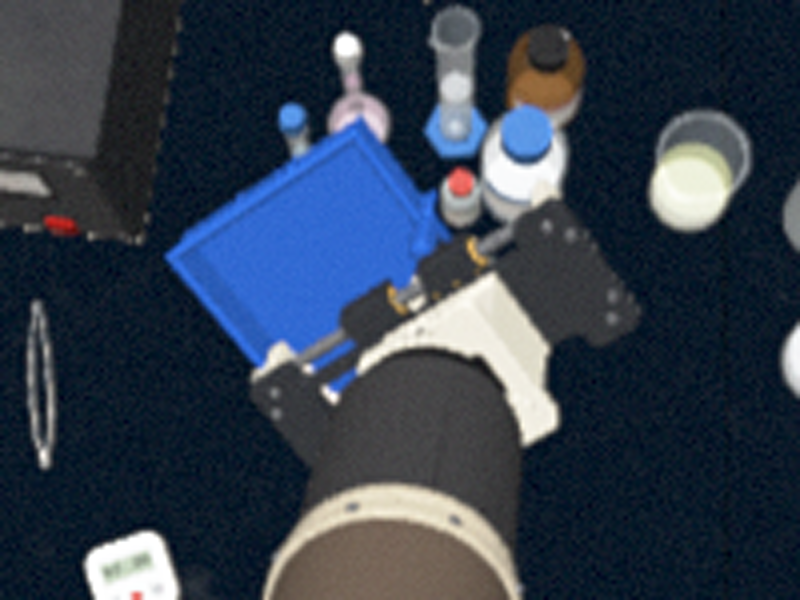

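Request:
jog_arm:
  deltas:
    - [[-1,-1,0,2,0.1],[-1,-1,0,2,0.15],[-1,-1,0,0,0.15],[-1,-1,0,0,0.15],[-1,-1,0,0,0.15],[-1,0,0,0,0.15],[-1,0,0,0,0.15],[-1,0,0,0,0.15]]

```text
time_s: 33.45
tcp_pos: [0.6106, -0.0037, 0.3468]
eef_rot: [-151.2, 27.9, -99.1]
contact_force: [-0.6, -1.9, -3.9]
gripper_width: 0.0118
gripper_force: 50.0
```

Request:
jog_arm:
  deltas:
    - [[-1,0,0,0,0.1],[-1,0,0,0,0.1],[-1,0,0,0,0],[-1,0,0,0,0],[-1,0,0,0,0]]

```text
time_s: 34.08
tcp_pos: [0.6104, -0.0053, 0.3457]
eef_rot: [-151.3, 27.8, -88.1]
contact_force: [0.6, 0.4, -2.5]
gripper_width: 0.0117
gripper_force: 50.0
```

```bash
python3 - <<'E'
from h import *
tilt()
_,o,T=loc("side",300,100,0)
C=o+T@np.array([-.044,-.07,.005]); print("corner",C,"gravity",T.T@[0,0,-1])
u,v=proj("side",C).astype(int); print("proj",u,v,"tray box",[proj("side",o+T@np.array(q)).round() for q in((.066,.091,.035),(.066,-.091,.035),(-.066,.091,.035))])
a=r.capture("side"); cv2.imwrite("pics/side_last.png",a)
E
```

```text
t 34.075 pos [ 0.6104 -0.0053  0.3457] rot [-151.32   27.78  -88.08] lean 39.08 az 42.3 j [  0.8   0.1  -9.6 -31.4 -53.5   6.8] F [ 0.6  0.4 -2.5]
corner [ 0.53674948 -0.02317384  0.22469596] gravity [-0.42463847 -0.46600757 -0.77622105]
proj 327 113 tray box [array([288.,  73.]), array([289.,  77.]), array([352., 108.])]
```

Request:
jog_arm:
  deltas:
    - [[-1,0,0,1,-0.1],[-1,0,0,1,-0.15],[-1,0,0,1,-0.15],[-1,0,0,1,-0.15],[-1,0,0,0,-0.15],[-1,0,0,0,-0.15],[-1,0,0,0,-0.15],[-1,0,0,0,-0.15]]

```text
time_s: 35.12
tcp_pos: [0.6077, -0.0181, 0.3739]
eef_rot: [-152.5, 26.5, -142.4]
contact_force: [-0.2, -0.4, -3.7]
gripper_width: 0.0118
gripper_force: 50.0
```

Request:
jog_arm:
  deltas:
    - [[-1,0,0,0,-0.15],[-1,0,0,0,-0.15],[-1,0,0,0,-0.15],[-1,0,0,0,-0.15],[-1,0,0,0,-0.15],[-1,0,0,0,-0.1],[-1,0,0,0,0],[-1,0,0,0,0]]

```text
time_s: 36.12
tcp_pos: [0.6083, -0.0184, 0.3736]
eef_rot: [-152.5, 26.4, 169.3]
contact_force: [-0.5, -0.0, -3.1]
gripper_width: 0.0118
gripper_force: 50.0
```

```bash
python3 - <<'E'
from h import *
tilt()
_,o,T=loc("side",300,100,0)
C=o+T@np.array([-.044,-.07,.005]); print("corner",C,"gravity",T.T@[0,0,-1])
u,v=proj("side",C).astype(int); print("proj",u,v,"tray box",[proj("side",o+T@np.array(q)).round() for q in((.066,.091,.035),(.066,-.091,.035),(-.066,.091,.035))])
a=r.capture("side"); cv2.imwrite("pics/side_last.png",a)
E
```

```text
t 36.125 pos [ 0.6083 -0.0184  0.3736] rot [-152.52   26.37  169.28] lean 37.36 az -60.2 j [  34.8    4.6  -27.4   40.7  -67.9 -161.3] F [-0.5 -0.  -3.1]
corner [0.60371834 0.06007576 0.25449188] gravity [-0.41341996 -0.44421926 -0.79482903]
proj 296 121 tray box [array([248.,  32.]), array([330.,  78.]), array([219.,  83.])]
```

```bash
python3 - <<'E'
from h import *
a=cv2.imread("pics/side_last.png")[25:145,200:360]
cv2.imwrite("pics/d4.png",cv2.resize(a,(800,600),interpolation=cv2.INTER_CUBIC))
E
```

```text
(no output)
```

View pics/d4.png

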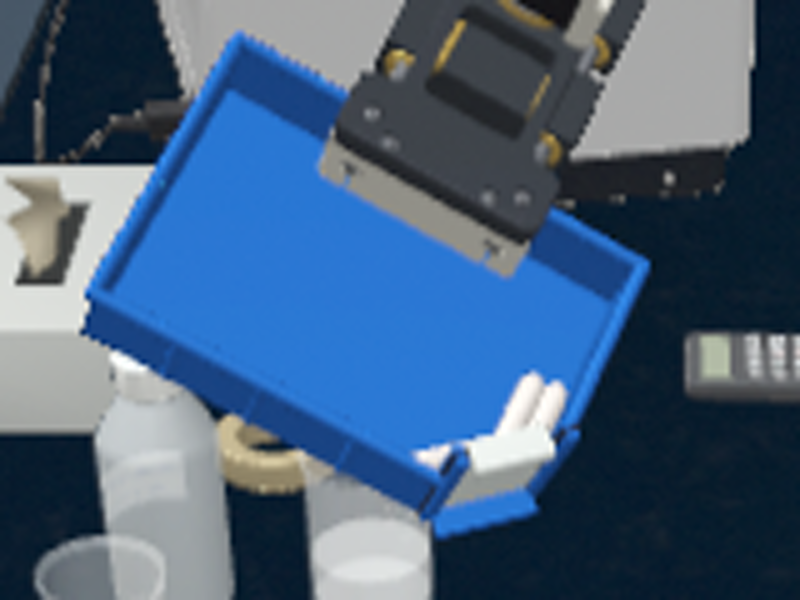

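All bars are clustered at the gate: the tips show at (533,378), (555,385) and (418,457), and the rest of the floor is empty. I'll check the distances.

```bash
python3 - <<'E'
from h import *
for u,v in((418,457),(533,378),(555,385)):
    q=loc("side",200+u/5,25+v/5,.008)[0]; print(q.round(3), np.linalg.norm(q[:2]-[-.044,-.07]).round(3))
# white pixels projected on floor
E
```

```text
[-0.049 -0.043  0.008] 0.027
[ 0.008 -0.071  0.008] 0.052
[ 0.01  -0.08   0.008] 0.055
```

```bash
python3 -c "
from h import *
print(r.close_job())"
```

```text
the job is handed in; nothing more can be done
None
```

The job is handed in, with no verdict returned: gate pushed shut, stray bar in the tray, and the tray held still in the air tilted about 37° with the lip well above the bench. The bar ends I could see lie within about 55 mm of the gate corner, but I could only see three of the five bars.

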